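# Brush out a clamped deep cup at the laser marking bench

### The job

Scrub out the deep steel cup that is clamped at a slant on the drilled plate before it is marked: slide the long brush out of the pocket of its blue rack, take it again by its orange handle so that it reaches, and push it right down until it touches the bottom of the cup, three times, drawing it back up until the bristle head shows at the mouth between the strokes. Feel for the bottom each time, a light firm touch and no ramming, then lay the brush down flat on the blue rack, and leave the other things on the bench where they are.

Things in the scene. Friction and masses are not known exactly. Their poses are not given: they have to be found in the camera images.
- brush: Rigid brush, 200 mm, 130 g. Axis: own x, 14 mm above the origin (underside, mid-length); head at -x. From -x: dark round bristle head, 28 mm dia, 55 long; bare steel neck, 14 dia, 65 long; orange handle, 28 x 28 square, 80 long. Starts flat on the rack, the handle and 18 mm of neck inside the rack's roofed pocket; 47 mm of neck and the head stick out towards the robot.
- brush_tip (a point): Centre of the free end of the brush's head, on its axis (100 mm from mid-length).
- brush_neck (a point): Point on the axis of the brush's neck, 78 mm from the tip: middle of the neck's accessible length at the start.
- brush_grip (a point): Middle of the orange handle on the brush's axis, 160 mm from the tip; hidden in the pocket at the start.
- brush_butt (a point): Centre of the handle's end on the brush's axis, 200 mm from the tip.
- rack: Fixed blue board, 360 (x) x 150 (y) x 8 mm, origin at the centre of its underside. Bare from x = -180 to +74 mm; from +74 to +180 a roofed pocket, 36 mm wide and 40 high inside, 48 wide and 54 high (from the bench) outside, open only to -x, closed at +174. The brush leaves it by sliding at least 100 mm along -x. Yaw and side of the bench vary.
- fixture: Fixed marking fixture: drilled aluminium plate 300 (x) x 220 (y) x 12 mm, origin at the centre of its underside, with an inclined aluminium bed and strap that hold the cup. Yaw and side of the bench vary.
- cup: Deep steel cup fixed on the fixture: 123 mm long, 54 outer dia, bore 42 dia and 115 deep. Origin: centre of its underside, at (-80, 0, 42) mm in the fixture's frame. Its z axis is the bore axis, out of the mouth, 45 degrees above level towards the fixture's +x (away from the robot). Bed and strap reach 40 mm from the axis, between 12 and 98 mm along z.
- cup_mouth (a point): Centre of the cup's mouth (rim plane), on the bore axis.
- cup_floor (a point): Centre of the cup's inner floor, 115 mm below the mouth along the bore axis.
- stub_a: Bystander: upright steel stub, 32 mm diameter, 55 mm high, standing on a far corner of the drilled plate; origin at its underside.
- stub_b: Bystander: upright steel stub, 36 mm diameter, 60 mm high, on the bench between rack and fixture; origin at its underside.
- ring_dark: Bystander: dark steel ring lying flat, 124 mm outer diameter, 12 mm high; origin at its underside.
- ring_steel: Bystander: bright steel ring lying flat, 120 mm outer diameter, 14 mm high; origin at its underside.
- carton: Bystander: green box, 90 x 60 x 45 mm; origin at its underside.
- spray_jar: Bystander: white plastic bottle, 60 mm diameter, 130 mm high; origin at its underside.

How it is judged:
By the outcome, as a careful person would: the job done as asked, in the order asked, and still so for the second after the job is handed in, with the robot touching nothing.
It also fails if it takes over 67 s, if anything falls off the work surface, if the arm or the gripper's body presses on something with over 40 N, if the wrist force passes 120 N, or if a joint passes its speed limit or range.

### The arm

A 6-joint arm with a two-finger parallel gripper is mounted at the origin on the work surface. World frame = base frame: x ahead of the robot, y to its left, z up, the work surface at z = 0. Lengths are in m, angles in rad, forces in N, time in s.
With the tool pointing down it reaches from about 0.35 to 0.775 m from the base axis. Payload 7.3 kg.
Tool frame: the origin (TCP) lies on the front face of the gripper's body, between the roots of the fingers; the fingertips stand ahead of it and the grasp point (between the pads) lies 47 mm ahead of it (finger_overhang is the z of the fingertips in the tool frame, in m); z points along the fingers, y is the line along which they close (so a half turn about z gives the same grasp; the last joint's range is limited). The gripper opens to 92 mm and grips with 3 to 60 N. Pads are 19 mm wide; open, the fingers measure 130 mm over their backs; the gripper's body (75 mm by 190 mm) begins 47 mm behind the grasp point.
Start: joints at [-1.371, 0.342, 1.524, -0, 1.275, -0.146], TCP at [0.178, -0.494, 0.292] pointing down, gripper open.
Joint ranges: [-2.53, 2.53], [-0.77, 2.02], [0.04, 2.7], [-1, 4.14], [0.28, 2.66], [-3.11, 3.11]. Speed limits (rad/s): [2.57, 2.57, 3.14, 3.14, 3.14, 3.14].

### API

Orientations are given as [roll, pitch, yaw] about the fixed x, y, z axes, in that order (R = Rz(yaw) Ry(pitch) Rx(roll)).
In Python, from cell import * gives the robot as it stands. The module is installed in compiled form; this text tells all that it offers.
- The arm moves only by the tool arm_command, never from a script. Its argument "series" is a list of rows, each an object of numbers: "x", "y", "z": the shift along the tool's x, y, z in mm; "rx", "ry", "rz": the turn, a rotation vector about the tool's x, y, z in degrees. A call has 1 to 20 rows; each row is the pose to reach, as a shift and turn from the pose commanded when the call began, along the tool's axes at that moment; what a row does not reach only later rows make up. A row lasts 1/10 s, in which the tool goes at most 50 mm and 8.59 degrees, less where a joint would pass 70% of its speed; a pose out of reach is approached as far as the arm can. A call with a gripper value outside its range is refused whole. "hand" is the finger opening in mm, from 0 to 91.8, set as the call begins (left out, the last holds). The fingers move at their own pace and stop on an object; "squeeze" is the grip in N (left out, the last holds). Time passes only in rows, so rows that repeat a pose let the fingers close. It gives the time, the measured TCP pose, the force, the opening and the grip force at its end, in the units of the state.
- observe(): the state, without advancing time (a new reading comes with each control period).
- read_camera(name): name is "scene" or "top"; returns a dict with "pixels" (480x640x3 uint8, blue, green, red), "K" (3x3 intrinsics, pixels), "k1" (the pictures are not rectified: a ray, as slopes to the right and down, at radius r is drawn at 1 + k1 r^2 times it, then the intrinsics apply), "rvec" (rotation vector, rad) and "tvec" (3), from world to camera coordinates, as OpenCV has them. Camera axes: x right, y down, z forward; pixel columns grow to the right and rows downward; lengths in m; the calibration is good to about 2 mm. A picture is of the moment at which its call begins. There is no depth.
- hand_in(): hands the job in; it is judged then, once.
Trained networks look in a picture, given as the dict that the camera call returned (one of the last four; its "shot" number tells which), for a name from the list of things; names that differ only in an ending like _2 or _b are one class to them, and where a whole thing is asked for, a point or a joint stands for the part that bears it (a point fixed in the world has none). Each returns a list of dicts, best first, with "confidence" (0 to 1); they miss things now and then, are a little off and sometimes report something else, mostly with a low value. They report only what shows in the picture. A call takes as long as a camera call.
- boxes_of(picture, query): "point" ([x, y, z] in m, in world coordinates, good to about 4 mm: the middle of the surface that is visible of it).
- trace(picture, query): "pixels" (480x640 bool, what is visible of it).
- mark_of(picture, query): "point" ([x, y, z] in m, in world coordinates, good to about 4 mm: a listed point, or the origin of a listed thing).
The state is a dict: "time": time; "qpos": joint angles; "qvel": joint speeds; "joint_efforts": joint torques, N m; "tool_pos": TCP position; "tool_rot": TCP orientation; "contact_force": force on the tool from outside, world axes, zero at the start; "torque": the same for the moment, N m; "opening": finger opening in m; "grip_force": force on a finger pad.
Only numpy, scipy, OpenCV 4.12 (cv2) and the standard library are available. Lean on these libraries where they do the work, as an engineer would, in place of code of your own. Each camera call takes 0.05 s, during which the arm holds its last target. There are 200 camera calls.

## Working session

There is one attempt and no reset: what is moved stays moved. The work goes in short steps, Python scripts to look and compute and a tool call to move; the robot and the scene stay as the last step left them, time stands still between calls to the robot, and variables do not carry over. Pictures are saved under pics/ and viewed, at most 10 in all, crops included, and the job is handed in when it is done.

Besides the shell and the picture viewer there is one more tool, called by a JSON object that holds its "name" and its "arguments", one argument or row to a line. arm_command: Moves the arm, as the interface text tells. Its arguments: {"type":"object","properties":{"series":{"type":"array"},"hand":{"type":"number"},"squeeze":{"type":"number"}},"required":["series"]}

```bash
mkdir -p pics; python3 - <<'E'
from cell import *
import cv2,numpy as np
print(observe())
for n in ("top","scene"):
    p=read_camera(n); cv2.imwrite(f"pics/{n}0.png",p["pixels"])
    print(n,(-cv2.Rodrigues(p["rvec"])[0].T@np.ravel(p["tvec"])).round(3))
    for q in ["brush","brush_tip","brush_neck","rack","fixture","cup","cup_mouth","cup_floor","stub_a","stub_b","ring_dark","ring_steel","carton","spray_jar"]:
        print(q,[(np.round(d["point"],4).tolist(),round(d["confidence"],2)) for d in mark_of(p,q)[:2]])
E
```

```text
{'time': 0.0, 'qpos': array([-1.37097331e+00,  3.42696031e-01,  1.52500787e+00, -1.54895200e-05,
        1.27540505e+00, -1.45987844e-01]), 'qvel': array([0.00055037, 0.00030245, 0.00205026, 0.0012838 , 0.00116429,
       0.00069603]), 'joint_efforts': array([-2.46486015e-03, -4.31256795e+01, -2.44222176e+01,  7.16584828e-02,
        5.60771464e-02, -1.44944620e-04]), 'tool_pos': array([ 0.17791547, -0.49360727,  0.29156194]), 'tool_rot': array([-3.14009033e+00, -2.05920961e-04,  3.45815223e-01]), 'contact_force': array([-0.16244335, -0.34642656,  0.37606208]), 'torque': array([ 0.04888804, -0.01334602,  0.00818764]), 'grip_force': 0.0, 'opening': 0.09170363177375213}
top [0.161 0.012 2.002]
brush [([0.5765, -0.2205, 0.0088], 0.58), ([0.7352, 0.0039, -0.002], 0.16)]
brush_tip [([0.4774, -0.2284, 0.0218], 0.7)]
brush_neck [([0.5518, -0.222, 0.0253], 0.64)]
rack [([0.51, -0.2249, 0.0007], 0.89), ([0.5548, 0.2643, 0.128], 0.54)]
fixture [([0.548, 0.2668, -0.0028], 0.92)]
cup [([0.4706, 0.2505, 0.0427], 0.8)]
cup_mouth [([0.5542, 0.2656, 0.129], 0.77)]
cup_floor [([0.4739, 0.2544, 0.0503
[... 440 characters left out ...]
0.0187], 0.57)]
brush_neck [([0.5545, -0.2251, 0.0236], 0.67)]
rack [([0.5072, -0.2218, 0.0005], 0.81)]
fixture [([0.548, 0.2658, -0.0013], 0.73)]
cup [([0.4726, 0.2554, 0.0436], 0.66), ([0.4763, 0.2528, 0.0456], 0.35)]
cup_mouth [([0.557, 0.2674, 0.1276], 0.65)]
cup_floor [([0.472, 0.2535, 0.0501], 0.62)]
stub_a [([0.6422, 0.3584, 0.0132], 0.5), ([0.6141, 0.505, -0.0003], 0.21)]
stub_b [([0.6422, 0.3584, 0.0132], 0.5), ([0.6141, 0.505, -0.0003], 0.21)]
ring_dark [([0.7372, 0.0019, 0.0022], 0.6), ([0.5969, -0.5401, -0.0013], 0.4)]
ring_steel [([0.4996, 0.5167, 0.0027], 0.93)]
carton [([0.5997, -0.54, -0.0008], 0.72)]
spray_jar [([0.6135, 0.5044, 0.0], 0.58), ([0.4731, 0.2555, 0.0437], 0.53)]
```

View pics/top0.png

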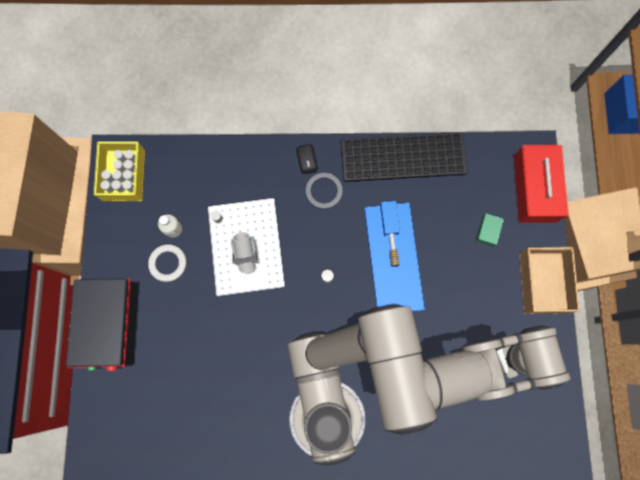

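View pics/scene0.png

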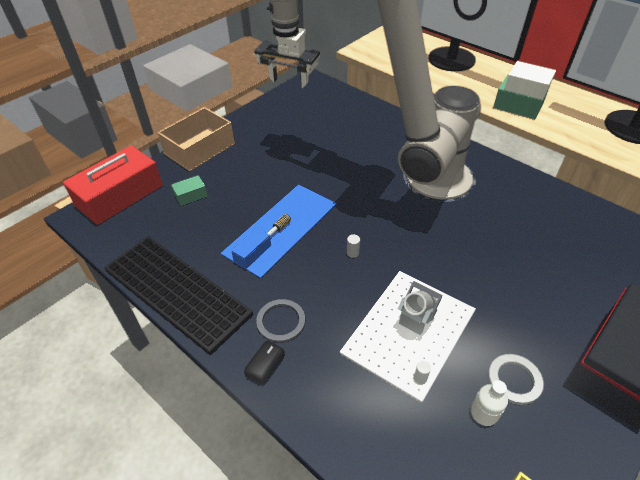

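The top picture shows the rack centred near (395,257), with the brush head at (394,257) and the pocket at (391,218). The cup is at (245,252) on the plate. The network points agree with these. Next I measure yaws and centres more precisely.

```bash
cat > h.py <<'E'
from cell import *
import cv2,numpy as np
def plane(p,uv,z):
    K=np.array(p["K"]);d=np.array([p["k1"],0,0,0,0.])
    # iterative undistort: drawn = s*(1+k1 r^2)
    n=cv2.undistortPoints(np.asarray(uv,float).reshape(-1,1,2),K,d).reshape(-1,2)
    R=cv2.Rodrigues(np.array(p["rvec"],float))[0];t=np.ravel(p["tvec"])
    c=-R.T@t; w=np.c_[n,np.ones(len(n))]@R
    return c+w*((z-c[2])/w[:,2])[:,None]
def rect(p,q,z):
    m=trace(p,q)[0]["pixels"].astype(np.uint8)
    c=max(cv2.findContours(m,cv2.RETR_EXTERNAL,cv2.CHAIN_APPROX_NONE)[0],key=cv2.contourArea)
    return plane(p,c.reshape(-1,2),z)[:,:2]
E
python3 - <<'E'
from h import *
P=[]
for n in ("top","scene"):
    p=read_camera(n)
    for q,z in (("rack",.008),("fixture",.012)):
        w=rect(p,q,z)
        (c,s,a)=cv2.minAreaRect((w*1000).astype(np.float32)); print(n,q,np.round(c,1),np.round(s,1),round(a,2))
M={}
for i in range(6):
    for n in ("top","scene"):
        p=read_camera(n)
        for q in ("brush_tip","brush_neck","cup_mouth","cup_floor","rack","fixture","cup"):
            for d in mark_of(p,q)[:1]: M.setdefault((q,n),[]).append(d["point"])
for k,v in M.items(): print(k,len(v),np.median(v,0).round(4),np.std(v,0).round(4))
print(finger_overhang if 'finger_overhang' in globals() else None, observe()["time"])
E
```

```text
top rack [550.7 276.3] [86.  56.8] 11.93
top fixture [545.9 265.4] [300.4 221.9] 7.03
scene rack [ 506.8 -224.7] [366.  154.3] 6.03
scene fixture [552.8 264.5] [305.1 221.4] 6.96
('brush_tip', 'top') 6 [ 0.4747 -0.229   0.0214] [0.0021 0.0012 0.0017]
('cup_mouth', 'top') 5 [0.5548 0.2642 0.1278] [0.0018 0.0016 0.001 ]
('cup_floor', 'top') 6 [0.4735 0.2538 0.0486] [0.0019 0.001  0.0019]
('rack', 'top') 6 [ 0.5105 -0.2239  0.    ] [0.0011 0.0017 0.0013]
('fixture', 'top') 6 [ 0.5458  0.2634 -0.0024] [0.0713 0.097  0.0017]
('cup', 'top') 6 [0.47   0.2544 0.0428] [0.0006 0.0021 0.0016]
('brush_tip', 'scene') 6 [ 0.4728 -0.2241  0.0189] [0.0013 0.0019 0.0011]
('brush_neck', 'scene') 6 [ 0.5522 -0.2214  0.0225] [0.0013 0.0013 0.0021]
('cup_mouth', 'scene') 6 [0.5556 0.2652 0.1264] [0.0083 0.1809 0.0447]
('cup_floor', 'scene') 5 [0.4738 0.2543 0.0487] [0.0012 0.0018 0.0015]
('rack', 'scene') 6 [ 0.5032 -0.225   0.0006] [0.0017 0.0012 0.0013]
('fixture', 'scene') 6 [ 0.5488  0.2658 -0.0015] [0.0007 0.0008 0.0017]
('cup', 'scene') 6 [0.474  0.254  0.0436] [0.0013 0.0011 0.0015]
('brush_neck', 'top') 5 [ 0.5535 -0.2226  0.0254] [0.0028 0.001  0.0006]
0.0655 6.6
```

```bash
cat >> h.py <<'E'
from scipy.spatial.transform import Rotation as Ro
def to(pos,yaw,tilt):
    """shift/turn to TCP pos; tool down with yaw(deg), pitched forward tilt(deg)"""
    o=observe(); R0=Ro.from_euler('xyz',o["tool_rot"])
    T=Ro.from_euler('z',yaw,degrees=True)*Ro.from_euler('x',180,degrees=True)*Ro.from_euler('y',tilt,degrees=True)
    s=R0.inv().apply(np.array(pos)-o["tool_pos"])*1000; r=(R0.inv()*T).as_rotvec(degrees=True)
    print("shift",s.round(1),"turn",r.round(2))
def st():
    o=observe(); print({k:np.round(o[k],4).tolist() for k in("time","qpos","tool_pos","tool_rot","contact_force","opening","grip_force")})
E
python3 - <<'E'
from h import *
to([.553,-.221,.13],6,0)
E
```

```text
shift [ 445.3 -129.7  162.2] turn [ 0.    0.   13.81]
```

{"name": "arm_command", "arguments": {
  "series": [
    {"x":45,"y":-13,"z":16,"rz":1.4},
    {"x":90,"y":-26,"z":32,"rz":2.8},
    {"x":134,"y":-39,"z":48,"rz":4.2},
    {"x":178,"y":-52,"z":65,"rz":5.6},
    {"x":222,"y":-65,"z":81,"rz":7},
    {"x":267,"y":-78,"z":97,"rz":8.4},
    {"x":312,"y":-91,"z":113,"rz":9.8},
    {"x":356,"y":-104,"z":130,"rz":11.2},
    {"x":400,"y":-117,"z":146,"rz":12.6},
    {"x":445,"y":-130,"z":162,"rz":13.8},
    {"x":445.3,"y":-129.7,"z":162,"rz":13.8},
    {"x":445.3,"y":-129.7,"z":162,"rz":13.8}
  ],
  "hand": 50,
  "squeeze": 20
}}

```text
invalid input
```

```bash
python3 - <<'E'
from h import *
st(); to([.553,-.221,.076],6,0)
E
```

```text
{'time': 6.6, 'qpos': [-1.371, 0.342, 1.5241, -0.0, 1.2754, -0.146], 'tool_pos': [0.178, -0.4939, 0.2922], 'tool_rot': [3.1415, 0.0, 0.3458], 'contact_force': [0.5164, -0.628, -0.3019], 'opening': 0.0917, 'grip_force': 0.0}
shift [ 445.3 -129.7  216.2] turn [ 0.    0.   13.81]
```

{"name": "arm_command", "arguments": {
  "series": [
    {"x":223,"y":-65,"z":81,"rx":0,"ry":0,"rz":7},
    {"x":223,"y":-65,"z":81,"rx":0,"ry":0,"rz":7},
    {"x":223,"y":-65,"z":81,"rx":0,"ry":0,"rz":7},
    {"x":445,"y":-130,"z":162,"rx":0,"ry":0,"rz":13.8},
    {"x":445,"y":-130,"z":162,"rx":0,"ry":0,"rz":13.8},
    {"x":445,"y":-130,"z":162,"rx":0,"ry":0,"rz":13.8},
    {"x":445,"y":-130,"z":162,"rx":0,"ry":0,"rz":13.8},
    {"x":445,"y":-130,"z":162,"rx":0,"ry":0,"rz":13.8},
    {"x":445,"y":-130,"z":162,"rx":0,"ry":0,"rz":13.8},
    {"x":445,"y":-130,"z":162,"rx":0,"ry":0,"rz":13.8},
    {"x":445,"y":-130,"z":162,"rx":0,"ry":0,"rz":13.8},
    {"x":445,"y":-130,"z":162,"rx":0,"ry":0,"rz":13.8},
    {"x":445,"y":-130,"z":162,"rx":0,"ry":0,"rz":13.8}
  ],
  "hand": 50,
  "squeeze": 20
}}

```text
time: 7.9
tool_pos: [0.5521, -0.2215, 0.1305]
tool_rot: [3.141, 0.0, 0.104]
contact_force: [-0.5, -1.0, 0.4]
opening: 0.0499
grip_force: 0.0
```

```bash
python3 - <<'E'
from h import *
st(); to([.553,-.221,.076],6,0)
E
```

```text
{'time': 7.9, 'qpos': [-0.5102, 0.6318, 1.5236, -0.0005, 0.986, 0.9566], 'tool_pos': [0.5521, -0.2215, 0.1305], 'tool_rot': [3.1411, 0.0001, 0.1044], 'contact_force': [-0.5414, -0.9558, 0.4189], 'opening': 0.0499, 'grip_force': 0.0}
shift [ 1.  -0.4 54.5] turn [ 0.03  0.   -0.02]
```

{"name": "arm_command", "arguments": {
  "series": [
    {"x":1,"y":0,"z":40,"rx":0,"ry":0,"rz":0},
    {"x":1,"y":0,"z":50,"rx":0,"ry":0,"rz":0},
    {"x":1,"y":0,"z":54,"rx":0,"ry":0,"rz":0},
    {"x":1,"y":0,"z":54,"rx":0,"ry":0,"rz":0}
  ]
}}

```text
time: 8.3
tool_pos: [0.5533, -0.2214, 0.0766]
tool_rot: [3.142, 0.0, 0.104]
contact_force: [1.0, -0.2, -0.4]
opening: 0.0499
grip_force: 0.0
```

{"name": "arm_command", "arguments": {
  "series": [
    {"x":0,"y":0,"z":0,"rx":0,"ry":0,"rz":0},
    {"x":0,"y":0,"z":0,"rx":0,"ry":0,"rz":0},
    {"x":0,"y":0,"z":0,"rx":0,"ry":0,"rz":0},
    {"x":0,"y":0,"z":0,"rx":0,"ry":0,"rz":0},
    {"x":0,"y":0,"z":0,"rx":0,"ry":0,"rz":0},
    {"x":0,"y":0,"z":0,"rx":0,"ry":0,"rz":0}
  ],
  "hand": 5,
  "squeeze": 20
}}

```text
time: 8.9
tool_pos: [0.5536, -0.2207, 0.0764]
tool_rot: [3.141, -0.0, 0.105]
contact_force: [-1.1, 0.3, 1.6]
opening: 0.013
grip_force: 20.0
```

{"name": "arm_command", "arguments": {
  "series": [
    {"x":-5,"y":0,"z":0,"rx":0,"ry":0,"rz":0},
    {"x":-18,"y":0,"z":0,"rx":0,"ry":0,"rz":0},
    {"x":-33,"y":0,"z":0,"rx":0,"ry":0,"rz":0},
    {"x":-48,"y":0,"z":0,"rx":0,"ry":0,"rz":0},
    {"x":-63,"y":0,"z":0,"rx":0,"ry":0,"rz":0},
    {"x":-78,"y":0,"z":0,"rx":0,"ry":0,"rz":0},
    {"x":-93,"y":0,"z":0,"rx":0,"ry":0,"rz":0},
    {"x":-108,"y":0,"z":0,"rx":0,"ry":0,"rz":0},
    {"x":-116,"y":0,"z":0,"rx":0,"ry":0,"rz":0},
    {"x":-120,"y":0,"z":0,"rx":0,"ry":0,"rz":0},
    {"x":-120,"y":0,"z":0,"rx":0,"ry":0,"rz":0}
  ]
}}

```text
time: 10.0
tool_pos: [0.4337, -0.2334, 0.0764]
tool_rot: [3.142, 0.001, 0.105]
contact_force: [-3.0, -1.3, 5.2]
opening: 0.013
grip_force: 20.0
```

{"name": "arm_command", "arguments": {
  "series": [
    {"x":0,"y":0,"z":0,"rx":0,"ry":0,"rz":0},
    {"x":0,"y":0,"z":0,"rx":0,"ry":0,"rz":0},
    {"x":0,"y":0,"z":0,"rx":0,"ry":0,"rz":0},
    {"x":0,"y":0,"z":-30,"rx":0,"ry":0,"rz":0},
    {"x":0,"y":0,"z":-60,"rx":0,"ry":0,"rz":0},
    {"x":0,"y":0,"z":-60,"rx":0,"ry":0,"rz":0}
  ],
  "hand": 50
}}

```text
time: 10.6
tool_pos: [0.436, -0.2343, 0.1394]
tool_rot: [3.137, -0.005, 0.105]
contact_force: [0.3, 0.4, -0.5]
opening: 0.0495
grip_force: 0.0
```

```bash
python3 - <<'E'
from h import *
st()
for n in ("top","scene"):
    p=read_camera(n); 
    for q in ("brush_tip","brush_grip","brush_butt"):
        for d in mark_of(p,q)[:1]: print(n,q,np.round(d["point"],4),round(d["confidence"],2))
cv2.imwrite("pics/s1.png",cv2.resize(p["pixels"][150:300,200:400],None,fx=3,fy=3))
E
```

```text
{'time': 10.6, 'qpos': [-0.648, 0.4701, 1.809, 0.0001, 0.8557, 0.8174], 'tool_pos': [0.436, -0.2343, 0.1394], 'tool_rot': [3.137, -0.005, 0.1053], 'contact_force': [0.3441, 0.3643, -0.5274], 'opening': 0.0495, 'grip_force': 0.0}
top brush_grip [ 0.5138 -0.2272  0.0247] 0.49
top brush_butt [ 0.5551 -0.225   0.0229] 0.58
scene brush_tip [ 0.3541 -0.2369  0.0212] 0.94
scene brush_grip [ 0.5138 -0.2253  0.0195] 0.82
scene brush_butt [ 0.5543 -0.2154  0.0209] 0.69
```

View pics/s1.png

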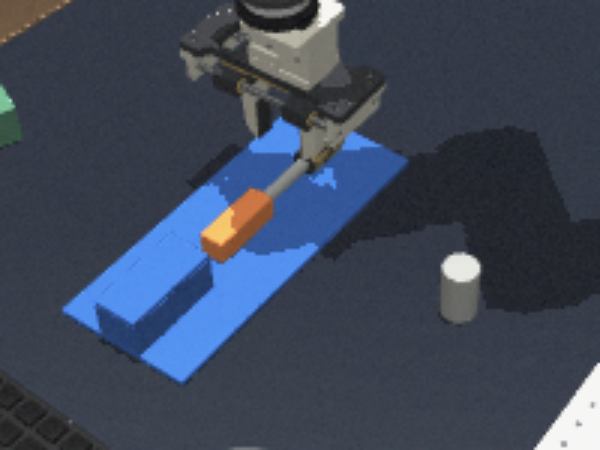

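```bash
python3 - <<'E'
from h import *
to([.5331,-.2234,.135],6,-20)
E
```

```text
shift [99.7  0.8  0.2] turn [ -0.06 -19.93   0.02]
```

{"name": "arm_command", "arguments": {
  "series": [
    {"x":33,"y":0,"z":0,"rx":0,"ry":-7,"rz":0},
    {"x":66,"y":0,"z":0,"rx":0,"ry":-14,"rz":0},
    {"x":100,"y":0,"z":0,"rx":0,"ry":-20,"rz":0},
    {"x":100,"y":0,"z":0,"rx":0,"ry":-20,"rz":0},
    {"x":100,"y":0,"z":0,"rx":0,"ry":-20,"rz":0}
  ]
}}

```text
time: 11.5
tool_pos: [0.5338, -0.2221, 0.1341]
tool_rot: [-3.14, 0.351, 0.107]
contact_force: [-0.8, -0.3, -1.1]
opening: 0.0502
grip_force: 0.0
```

```bash
python3 - <<'E'
from h import *
st();to([.5331,-.2234,.0755],6,-20)
E
```

```text
{'time': 11.5, 'qpos': [-0.448, 0.7417, 1.3356, -0.1845, 1.3702, 1.0808], 'tool_pos': [0.5338, -0.2221, 0.1341], 'tool_rot': [-3.1399, 0.351, 0.1071], 'contact_force': [-0.8188, -0.328, -1.1124], 'opening': 0.0502, 'grip_force': 0.0}
shift [19.4  1.3 55.3] turn [-0.05  0.11  0.13]
```

{"name": "arm_command", "arguments": {
  "series": [
    {"x":7,"y":1,"z":20,"rx":0,"ry":0,"rz":0},
    {"x":14,"y":1,"z":40,"rx":0,"ry":0,"rz":0},
    {"x":19,"y":1,"z":55,"rx":0,"ry":0,"rz":0},
    {"x":19,"y":1,"z":55,"rx":0,"ry":0,"rz":0},
    {"x":19,"y":1,"z":55,"rx":0,"ry":0,"rz":0}
  ]
}}

```text
time: 12.0
tool_pos: [0.5324, -0.2242, 0.0787]
tool_rot: [3.141, 0.349, 0.104]
contact_force: [-0.5, 0.2, -0.0]
opening: 0.0503
grip_force: 0.0
```

{"name": "arm_command", "arguments": {
  "series": [
    {"x":0,"y":0,"z":0,"rx":0,"ry":0,"rz":0},
    {"x":0,"y":0,"z":0,"rx":0,"ry":0,"rz":0},
    {"x":0,"y":0,"z":0,"rx":0,"ry":0,"rz":0},
    {"x":0,"y":0,"z":0,"rx":0,"ry":0,"rz":0},
    {"x":0,"y":0,"z":0,"rx":0,"ry":0,"rz":0}
  ],
  "hand": 20,
  "squeeze": 45
}}

```text
time: 12.5
tool_pos: [0.5331, -0.2239, 0.0787]
tool_rot: [3.141, 0.348, 0.105]
contact_force: [0.7, -0.1, 4.2]
opening: 0.0276
grip_force: 45.0
```

```bash
python3 - <<'E'
from h import *
st();to([.5331,-.2234,.30],6,-20)
E
```

```text
{'time': 12.5, 'qpos': [-0.4509, 0.8095, 1.3729, -0.1907, 1.2634, 1.1007], 'tool_pos': [0.5331, -0.2239, 0.0787], 'tool_rot': [3.1409, 0.3484, 0.1048], 'contact_force': [0.6656, -0.1264, 4.2366], 'opening': 0.0276, 'grip_force': 44.9628}
shift [ -75.5   -0.4 -208.1] turn [ 0.04 -0.04  0.01]
```

```bash
cat >> h.py <<'E'
def RR(yaw,tilt): return Ro.from_euler('z',yaw,degrees=True)*Ro.from_euler('x',180,degrees=True)*Ro.from_euler('y',tilt,degrees=True)
tipT=RR(0,-20).inv().apply([-.1796,0,-.0567])   # tip in tool frame
MOUTH=np.array([.5556,.2657,.1287]); c=np.cos(np.pi/4); AX=np.array([c*np.cos(np.radians(7)),c*np.sin(np.radians(7)),c])
def tcp_for(h): return MOUTH+AX*h-RR(7,25).apply(tipT)   # tip h above the mouth on the axis
E
python3 - <<'E'
from h import *
print(tipT,tcp_for(.04),tcp_for(-.115))
to(tcp_for(.05),7,25)
E
```

```text
[-1.49376253e-01 -6.94374735e-18  1.14707389e-01] [0.6699291  0.27973785 0.3240736 ] [0.56114451 0.26638078 0.21447205]
shift [  97.9 -486.5 -304.5] turn [ 0.08 44.96 -1.  ]
```

{"name": "arm_command", "arguments": {
  "series": [
    {"x":-14,"y":0,"z":-38,"rx":0,"ry":0,"rz":0},
    {"x":-30,"y":0,"z":-80,"rx":0,"ry":0,"rz":0},
    {"x":-46,"y":0,"z":-126,"rx":0,"ry":0,"rz":0},
    {"x":-62,"y":0,"z":-168,"rx":0,"ry":0,"rz":0},
    {"x":-75,"y":0,"z":-208,"rx":0,"ry":0,"rz":0},
    {"x":-75,"y":0,"z":-208,"rx":0,"ry":0,"rz":0}
  ]
}}

```text
time: 13.1
tool_pos: [0.5349, -0.2244, 0.3054]
tool_rot: [3.135, 0.339, 0.103]
contact_force: [0.3, 0.9, -1.0]
opening: 0.0278
grip_force: 45.0
```

```bash
python3 - <<'E'
from h import *
st(); to(tcp_for(.05),7,25)
E
```

```text
{'time': 13.1, 'qpos': [-0.4503, 0.5883, 1.1264, -0.1835, 1.7128, 1.0167], 'tool_pos': [0.5349, -0.2244, 0.3054], 'tool_rot': [3.1348, 0.3393, 0.1028], 'contact_force': [0.2913, 0.8848, -1.0369], 'opening': 0.0278, 'grip_force': 44.9577}
shift [ 173.5 -487.2  -91.9] turn [ 0.43 44.44 -0.99]
```

{"name": "arm_command", "arguments": {
  "series": [
    {"x":14,"y":-40,"z":-8,"rx":0,"ry":3,"rz":0},
    {"x":28,"y":-80,"z":-15,"rx":0,"ry":7,"rz":0},
    {"x":43,"y":-120,"z":-23,"rx":0,"ry":11,"rz":0},
    {"x":57,"y":-160,"z":-30,"rx":0,"ry":15,"rz":0},
    {"x":71,"y":-200,"z":-38,"rx":0,"ry":19,"rz":0},
    {"x":86,"y":-240,"z":-46,"rx":0,"ry":22,"rz":0},
    {"x":100,"y":-280,"z":-53,"rx":0,"ry":26,"rz":0},
    {"x":114,"y":-320,"z":-60,"rx":0,"ry":30,"rz":0},
    {"x":128,"y":-360,"z":-68,"rx":0,"ry":34,"rz":0},
    {"x":142,"y":-400,"z":-76,"rx":0,"ry":38,"rz":-1},
    {"x":157,"y":-440,"z":-83,"rx":0,"ry":42,"rz":-1},
    {"x":168,"y":-470,"z":-89,"rx":0,"ry":44,"rz":-1},
    {"x":174,"y":-487,"z":-92,"rx":0,"ry":45,"rz":-1},
    {"x":174,"y":-487,"z":-92,"rx":0,"ry":45,"rz":-1},
    {"x":174,"y":-487,"z":-92,"rx":0,"ry":45,"rz":-1}
  ]
}}

```text
time: 14.6
tool_pos: [0.6759, 0.2808, 0.3244]
tool_rot: [3.14, -0.433, 0.123]
contact_force: [-0.3, 0.0, -1.6]
opening: 0.0276
grip_force: 45.0
```

```bash
python3 - <<'E'
from h import *
st(); to(tcp_for(.02),7,25); print(MOUTH+AX*.05)
o=observe();print("tip by FK",Ro.from_euler('xyz',o["tool_rot"]).apply(tipT)+o["tool_pos"])
for n in ("top","scene"):
    p=read_camera(n)
    for q in ("brush_tip","brush_grip","brush_butt"):
        for d in mark_of(p,q)[:1]: print(n,q,np.round(d["point"],4),round(d["confidence"],2))
cv2.imwrite("pics/s2.png",cv2.resize(p["pixels"][210:390,330:530],None,fx=3,fy=3))
E
```

```text
{'time': 14.6, 'qpos': [0.318, 0.5348, 1.1917, -0.0994, 0.9915, 1.8024], 'tool_pos': [0.6759, 0.2808, 0.3244], 'tool_rot': [3.1397, -0.4334, 0.1233], 'contact_force': [-0.2523, 0.0333, -1.5589], 'opening': 0.0276, 'grip_force': 44.9581}
shift [-24.4   0.3   4.6] turn [0.08 0.17 0.06]
[0.59069181 0.27000873 0.16405534]
tip by FK [0.58915987 0.26985018 0.15754622]
top brush_tip [0.5907 0.2739 0.1598] 0.69
top brush_grip [0.7028 0.2814 0.2703] 0.54
top brush_butt [0.7308 0.2846 0.2994] 0.8
scene brush_tip [0.5856 0.2705 0.1562] 0.6
scene brush_grip [0.7019 0.284  0.2758] 0.71
scene brush_butt [0.731  0.2905 0.3012] 0.9
```

View pics/s2.png

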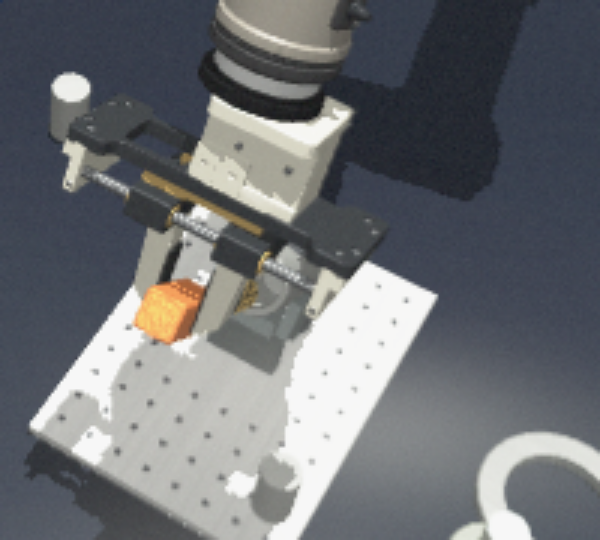

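{"name": "arm_command", "arguments": {
  "series": [
    {"x":-8,"y":0,"z":2,"rx":0,"ry":0,"rz":0},
    {"x":-16,"y":0,"z":3,"rx":0,"ry":0,"rz":0},
    {"x":-24,"y":0,"z":4.6,"rx":0,"ry":0.2,"rz":0},
    {"x":-24,"y":0,"z":4.6,"rx":0,"ry":0.2,"rz":0},
    {"x":-24,"y":0,"z":4.6,"rx":0,"ry":0.2,"rz":0}
  ]
}}

```text
time: 15.5
tool_pos: [0.6564, 0.2786, 0.3117]
tool_rot: [3.141, -0.44, 0.123]
contact_force: [0.6, 0.7, -1.4]
opening: 0.0277
grip_force: 45.0
```

```bash
python3 - <<'E'
from h import *
st(); to(tcp_for(.02),7,25);to(tcp_for(-.105),7,25)
E
```

```text
{'time': 15.5, 'qpos': [0.3248, 0.5043, 1.2798, -0.1081, 0.9287, 1.8191], 'tool_pos': [0.6564, 0.2786, 0.3117], 'tool_rot': [3.1406, -0.4397, 0.1226], 'contact_force': [0.5531, 0.7251, -1.4202], 'opening': 0.0277, 'grip_force': 44.9581}
shift [-1.3  0.5  1.4] turn [ 0.04 -0.19  0.02]
shift [-118.9    0.4   43.7] turn [ 0.04 -0.19  0.02]
```

{"name": "arm_command", "arguments": {
  "series": [
    {"x":-10,"y":0,"z":4,"rx":0,"ry":-0.2,"rz":0},
    {"x":-20,"y":0.4,"z":7.5,"rx":0,"ry":-0.2,"rz":0},
    {"x":-31,"y":0.4,"z":12,"rx":0,"ry":-0.2,"rz":0},
    {"x":-42,"y":0.4,"z":16,"rx":0,"ry":-0.2,"rz":0},
    {"x":-53,"y":0.4,"z":20,"rx":0,"ry":-0.2,"rz":0},
    {"x":-64,"y":0.4,"z":24,"rx":0,"ry":-0.2,"rz":0},
    {"x":-75,"y":0.4,"z":28,"rx":0,"ry":-0.2,"rz":0},
    {"x":-86,"y":0.4,"z":32,"rx":0,"ry":-0.2,"rz":0},
    {"x":-97,"y":0.4,"z":36,"rx":0,"ry":-0.2,"rz":0},
    {"x":-104,"y":0.4,"z":38.5,"rx":0,"ry":-0.2,"rz":0},
    {"x":-109,"y":0.4,"z":40.3,"rx":0,"ry":-0.2,"rz":0},
    {"x":-109,"y":0.4,"z":40.3,"rx":0,"ry":-0.2,"rz":0}
  ]
}}

```text
time: 16.7
tool_pos: [0.5756, 0.2681, 0.2286]
tool_rot: [3.14, -0.436, 0.123]
contact_force: [0.1, -0.3, -1.3]
opening: 0.0276
grip_force: 45.0
```

```bash
python3 - <<'E'
from h import *
st(); to(tcp_for(-.115),7,25)
E
```

```text
{'time': 16.7, 'qpos': [0.3546, 0.4452, 1.6237, -0.162, 0.6538, 1.9108], 'tool_pos': [0.5756, 0.2681, 0.2286], 'tool_rot': [3.1405, -0.4357, 0.1226], 'contact_force': [0.113, -0.338, -1.3453], 'opening': 0.0276, 'grip_force': 44.9581}
shift [-19.2  -0.    6.6] turn [0.05 0.03 0.02]
```

{"name": "arm_command", "arguments": {
  "series": [
    {"x":-3,"y":0,"z":1.1,"rx":0,"ry":0,"rz":0},
    {"x":-6,"y":0,"z":2.2,"rx":0,"ry":0,"rz":0},
    {"x":-9,"y":0,"z":3.3,"rx":0,"ry":0,"rz":0},
    {"x":-12,"y":0,"z":4.4,"rx":0,"ry":0,"rz":0},
    {"x":-14,"y":0,"z":5.1,"rx":0,"ry":0,"rz":0},
    {"x":-14,"y":0,"z":5.1,"rx":0,"ry":0,"rz":0}
  ]
}}

```text
time: 17.3
tool_pos: [0.5652, 0.2668, 0.218]
tool_rot: [3.141, -0.436, 0.122]
contact_force: [0.7, 0.3, -1.2]
opening: 0.0277
grip_force: 45.0
```

{"name": "arm_command", "arguments": {
  "series": [
    {"x":-1,"y":0,"z":0.36,"rx":0,"ry":0,"rz":0},
    {"x":-1.9,"y":0,"z":0.7,"rx":0,"ry":0,"rz":0},
    {"x":-1.9,"y":0,"z":0.7,"rx":0,"ry":0,"rz":0}
  ]
}}

```text
time: 17.6
tool_pos: [0.564, 0.2667, 0.2168]
tool_rot: [3.141, -0.436, 0.122]
contact_force: [-0.6, 1.2, -0.4]
opening: 0.0276
grip_force: 45.0
```

{"name": "arm_command", "arguments": {
  "series": [
    {"x":-1,"y":0,"z":0.36,"rx":0,"ry":0,"rz":0},
    {"x":-1.9,"y":0,"z":0.7,"rx":0,"ry":0,"rz":0},
    {"x":-1.9,"y":0,"z":0.7,"rx":0,"ry":0,"rz":0}
  ]
}}

```text
time: 17.9
tool_pos: [0.5625, 0.2665, 0.2153]
tool_rot: [3.141, -0.436, 0.122]
contact_force: [1.1, -0.7, -1.0]
opening: 0.0279
grip_force: 45.0
```

{"name": "arm_command", "arguments": {
  "series": [
    {"x":-1,"y":0,"z":0.36,"rx":0,"ry":0,"rz":0},
    {"x":-1.4,"y":0,"z":0.5,"rx":0,"ry":0,"rz":0},
    {"x":-1.4,"y":0,"z":0.5,"rx":0,"ry":0,"rz":0}
  ]
}}

```text
time: 18.2
tool_pos: [0.5618, 0.2664, 0.2146]
tool_rot: [3.141, -0.437, 0.122]
contact_force: [0.6, -0.1, 0.6]
opening: 0.0276
grip_force: 45.0
```

{"name": "arm_command", "arguments": {
  "series": [
    {"x":-1,"y":0,"z":0.36,"rx":0,"ry":0,"rz":0},
    {"x":-1,"y":0,"z":0.36,"rx":0,"ry":0,"rz":0}
  ]
}}

```text
time: 18.4
tool_pos: [0.5616, 0.2665, 0.2146]
tool_rot: [3.141, -0.439, 0.122]
contact_force: [2.2, -0.6, 3.2]
opening: 0.0276
grip_force: 45.0
```

{"name": "arm_command", "arguments": {
  "series": [
    {"x":-1,"y":0,"z":0.36,"rx":0,"ry":0,"rz":0},
    {"x":-1,"y":0,"z":0.36,"rx":0,"ry":0,"rz":0}
  ]
}}

```text
time: 18.6
tool_pos: [0.5614, 0.2665, 0.2145]
tool_rot: [3.142, -0.441, 0.122]
contact_force: [3.9, 0.7, 5.2]
opening: 0.0277
grip_force: 45.0
```

{"name": "arm_command", "arguments": {
  "series": [
    {"x":-1,"y":0,"z":0.36,"rx":0,"ry":0,"rz":0},
    {"x":-1,"y":0,"z":0.36,"rx":0,"ry":0,"rz":0},
    {"x":-1,"y":0,"z":0.36,"rx":0,"ry":0,"rz":0}
  ]
}}

```text
time: 18.9
tool_pos: [0.5613, 0.2666, 0.2145]
tool_rot: [-3.141, -0.443, 0.122]
contact_force: [6.0, 0.6, 6.6]
opening: 0.0282
grip_force: 45.0
```

{"name": "arm_command", "arguments": {
  "series": [
    {"x":5,"y":0,"z":-1.8,"rx":0,"ry":0,"rz":0},
    {"x":19,"y":0,"z":-6.9,"rx":0,"ry":0,"rz":0},
    {"x":33,"y":0,"z":-12,"rx":0,"ry":0,"rz":0},
    {"x":47,"y":0,"z":-17.1,"rx":0,"ry":0,"rz":0},
    {"x":61,"y":0,"z":-22.2,"rx":0,"ry":0,"rz":0},
    {"x":75,"y":0,"z":-27.3,"rx":0,"ry":0,"rz":0},
    {"x":89,"y":0,"z":-32.4,"rx":0,"ry":0,"rz":0},
    {"x":100,"y":0,"z":-36.4,"rx":0,"ry":0,"rz":0},
    {"x":104,"y":0,"z":-37.9,"rx":0,"ry":0,"rz":0},
    {"x":104,"y":0,"z":-37.9,"rx":0,"ry":0,"rz":0},
    {"x":104,"y":0,"z":-37.9,"rx":0,"ry":0,"rz":0}
  ]
}}

```text
time: 20.0
tool_pos: [0.6362, 0.2756, 0.2892]
tool_rot: [3.14, -0.434, 0.123]
contact_force: [1.1, -0.3, -0.7]
opening: 0.0273
grip_force: 45.0
```

```bash
python3 - <<'E'
from h import *
st(); to(tcp_for(-.115),7,25)
p=read_camera("scene"); cv2.imwrite("pics/s3.png",cv2.resize(p["pixels"][260:340,380:480],None,fx=6,fy=6))
for d in mark_of(p,"brush_tip")[:1]: print(d["point"],d["confidence"])
E
```

```text
{'time': 20.0, 'qpos': [0.3306, 0.4861, 1.3717, -0.1164, 0.862, 1.836], 'tool_pos': [0.6362, 0.2756, 0.2892], 'tool_rot': [3.1402, -0.4337, 0.1226], 'contact_force': [1.0914, -0.2744, -0.6597], 'opening': 0.0273, 'grip_force': 44.9583}
shift [-100.    -0.1   36. ] turn [0.07 0.15 0.02]
[0.5459, 0.2683, 0.12] 0.59
```

View pics/s3.png

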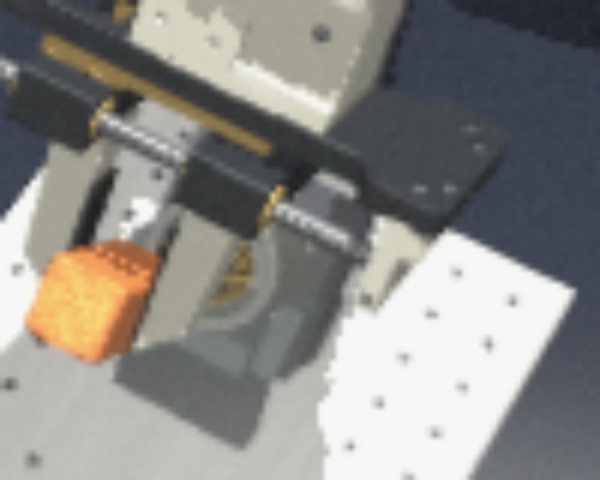

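The bristle head shows at the mouth, at about (240,270) in the crop. Next is the second stroke.

{"name": "arm_command", "arguments": {
  "series": [
    {"x":-8,"y":0,"z":2.9,"rx":0,"ry":0,"rz":0},
    {"x":-22,"y":0,"z":8,"rx":0,"ry":0,"rz":0},
    {"x":-36,"y":0,"z":13.1,"rx":0,"ry":0,"rz":0},
    {"x":-50,"y":0,"z":18.2,"rx":0,"ry":0,"rz":0},
    {"x":-64,"y":0,"z":23.3,"rx":0,"ry":0,"rz":0},
    {"x":-78,"y":0,"z":28.4,"rx":0,"ry":0,"rz":0},
    {"x":-88,"y":0,"z":32,"rx":0,"ry":0,"rz":0},
    {"x":-94,"y":0,"z":34.2,"rx":0,"ry":0,"rz":0},
    {"x":-97,"y":0,"z":35.3,"rx":0,"ry":0,"rz":0},
    {"x":-98,"y":0,"z":35.7,"rx":0,"ry":0,"rz":0},
    {"x":-99,"y":0,"z":36.1,"rx":0,"ry":0,"rz":0},
    {"x":-100,"y":0,"z":36.4,"rx":0,"ry":0,"rz":0},
    {"x":-101,"y":0,"z":36.8,"rx":0,"ry":0,"rz":0},
    {"x":-101,"y":0,"z":36.8,"rx":0,"ry":0,"rz":0}
  ]
}}

```text
time: 21.5
tool_pos: [0.5618, 0.2664, 0.2146]
tool_rot: [3.141, -0.437, 0.122]
contact_force: [0.2, 1.2, -0.1]
opening: 0.028
grip_force: 45.0
```

{"name": "arm_command", "arguments": {
  "series": [
    {"x":-1,"y":0,"z":0.36,"rx":0,"ry":0,"rz":0},
    {"x":-2,"y":0,"z":0.72,"rx":0,"ry":0,"rz":0},
    {"x":-2,"y":0,"z":0.72,"rx":0,"ry":0,"rz":0}
  ]
}}

```text
time: 21.8
tool_pos: [0.5614, 0.2665, 0.2145]
tool_rot: [3.142, -0.441, 0.122]
contact_force: [5.1, -0.0, 5.2]
opening: 0.0276
grip_force: 45.0
```

One more millimetre for the same firm touch, then back up.

{"name": "arm_command", "arguments": {
  "series": [
    {"x":-1,"y":0,"z":0.36,"rx":0,"ry":0,"rz":0},
    {"x":-1,"y":0,"z":0.36,"rx":0,"ry":0,"rz":0},
    {"x":-1,"y":0,"z":0.36,"rx":0,"ry":0,"rz":0}
  ]
}}

```text
time: 22.1
tool_pos: [0.5613, 0.2666, 0.2145]
tool_rot: [-3.141, -0.443, 0.122]
contact_force: [6.1, 1.7, 7.5]
opening: 0.0281
grip_force: 45.0
```

{"name": "arm_command", "arguments": {
  "series": [
    {"x":5,"y":0,"z":-1.8,"rx":0,"ry":0,"rz":0},
    {"x":19,"y":0,"z":-6.9,"rx":0,"ry":0,"rz":0},
    {"x":33,"y":0,"z":-12,"rx":0,"ry":0,"rz":0},
    {"x":47,"y":0,"z":-17.1,"rx":0,"ry":0,"rz":0},
    {"x":61,"y":0,"z":-22.2,"rx":0,"ry":0,"rz":0},
    {"x":75,"y":0,"z":-27.3,"rx":0,"ry":0,"rz":0},
    {"x":89,"y":0,"z":-32.4,"rx":0,"ry":0,"rz":0},
    {"x":100,"y":0,"z":-36.4,"rx":0,"ry":0,"rz":0},
    {"x":104,"y":0,"z":-37.9,"rx":0,"ry":0,"rz":0},
    {"x":104,"y":0,"z":-37.9,"rx":0,"ry":0,"rz":0},
    {"x":104,"y":0,"z":-37.9,"rx":0,"ry":0,"rz":0}
  ]
}}

```text
time: 23.2
tool_pos: [0.6361, 0.2756, 0.2892]
tool_rot: [3.14, -0.434, 0.123]
contact_force: [-0.0, 0.8, -1.4]
opening: 0.0279
grip_force: 45.0
```

{"name": "arm_command", "arguments": {
  "series": [
    {"x":-8,"y":0,"z":2.9,"rx":0,"ry":0,"rz":0},
    {"x":-22,"y":0,"z":8,"rx":0,"ry":0,"rz":0},
    {"x":-36,"y":0,"z":13.1,"rx":0,"ry":0,"rz":0},
    {"x":-50,"y":0,"z":18.2,"rx":0,"ry":0,"rz":0},
    {"x":-64,"y":0,"z":23.3,"rx":0,"ry":0,"rz":0},
    {"x":-78,"y":0,"z":28.4,"rx":0,"ry":0,"rz":0},
    {"x":-88,"y":0,"z":32,"rx":0,"ry":0,"rz":0},
    {"x":-94,"y":0,"z":34.2,"rx":0,"ry":0,"rz":0},
    {"x":-97,"y":0,"z":35.3,"rx":0,"ry":0,"rz":0},
    {"x":-98,"y":0,"z":35.7,"rx":0,"ry":0,"rz":0},
    {"x":-99,"y":0,"z":36.1,"rx":0,"ry":0,"rz":0},
    {"x":-100,"y":0,"z":36.4,"rx":0,"ry":0,"rz":0},
    {"x":-101,"y":0,"z":36.8,"rx":0,"ry":0,"rz":0},
    {"x":-101,"y":0,"z":36.8,"rx":0,"ry":0,"rz":0}
  ]
}}

```text
time: 24.6
tool_pos: [0.5618, 0.2664, 0.2147]
tool_rot: [3.141, -0.437, 0.122]
contact_force: [0.5, 0.3, -0.0]
opening: 0.0278
grip_force: 45.0
```

{"name": "arm_command", "arguments": {
  "series": [
    {"x":-1,"y":0,"z":0.36,"rx":0,"ry":0,"rz":0},
    {"x":-2,"y":0,"z":0.72,"rx":0,"ry":0,"rz":0},
    {"x":-2,"y":0,"z":0.72,"rx":0,"ry":0,"rz":0}
  ]
}}

```text
time: 24.9
tool_pos: [0.5614, 0.2665, 0.2146]
tool_rot: [3.142, -0.441, 0.122]
contact_force: [5.2, 0.5, 5.3]
opening: 0.0276
grip_force: 45.0
```

{"name": "arm_command", "arguments": {
  "series": [
    {"x":-1,"y":0,"z":0.36,"rx":0,"ry":0,"rz":0},
    {"x":-1,"y":0,"z":0.36,"rx":0,"ry":0,"rz":0},
    {"x":-1,"y":0,"z":0.36,"rx":0,"ry":0,"rz":0}
  ]
}}

```text
time: 25.2
tool_pos: [0.5613, 0.2666, 0.2146]
tool_rot: [-3.141, -0.443, 0.122]
contact_force: [6.1, 1.3, 6.8]
opening: 0.0278
grip_force: 45.0
```

{"name": "arm_command", "arguments": {
  "series": [
    {"x":5,"y":0,"z":-1.8,"rx":0,"ry":0,"rz":0},
    {"x":19,"y":0,"z":-6.9,"rx":0,"ry":0,"rz":0},
    {"x":33,"y":0,"z":-12,"rx":0,"ry":0,"rz":0},
    {"x":47,"y":0,"z":-17.1,"rx":0,"ry":0,"rz":0},
    {"x":61,"y":0,"z":-22.2,"rx":0,"ry":0,"rz":0},
    {"x":75,"y":0,"z":-27.3,"rx":0,"ry":0,"rz":0},
    {"x":89,"y":0,"z":-32.4,"rx":0,"ry":0,"rz":0},
    {"x":103,"y":0,"z":-37.5,"rx":0,"ry":0,"rz":0},
    {"x":117,"y":0,"z":-42.6,"rx":0,"ry":0,"rz":0},
    {"x":131,"y":0,"z":-47.7,"rx":0,"ry":0,"rz":0},
    {"x":145,"y":0,"z":-52.8,"rx":0,"ry":0,"rz":0},
    {"x":156,"y":0,"z":-56.8,"rx":0,"ry":0,"rz":0},
    {"x":160,"y":0,"z":-58.2,"rx":0,"ry":0,"rz":0},
    {"x":160,"y":0,"z":-58.2,"rx":0,"ry":0,"rz":0}
  ]
}}

```text
time: 26.6
tool_pos: [0.6785, 0.2808, 0.3315]
tool_rot: [3.14, -0.434, 0.122]
contact_force: [-0.4, 0.2, -1.0]
opening: 0.0274
grip_force: 45.0
```

```bash
python3 - <<'E'
from h import *
st(); to([.5331,-.2239,.20],6,-20)
E
```

```text
{'time': 26.6, 'qpos': [0.3165, 0.5354, 1.1715, -0.0973, 1.0103, 1.7993], 'tool_pos': [0.6785, 0.2808, 0.3315], 'tool_rot': [3.1405, -0.434, 0.1222], 'contact_force': [-0.4314, 0.2082, -0.984], 'opening': 0.0274, 'grip_force': 44.9583}
shift [-242.1  483.1   33.3] turn [ 2.000e-02 -4.486e+01  1.000e+00]
```

```bash
python3 - <<'E'
from h import *
to([.5331,-.2239,.33],6,-20)
E
```

```text
shift [-187.4  483.3  -84.6] turn [ 2.000e-02 -4.486e+01  1.000e+00]
```

{"name": "arm_command", "arguments": {
  "series": [
    {"x":-15,"y":40,"z":-7,"rx":0,"ry":-3,"rz":0},
    {"x":-31,"y":80,"z":-14,"rx":0,"ry":-7,"rz":0},
    {"x":-46,"y":120,"z":-21,"rx":0,"ry":-11,"rz":0},
    {"x":-62,"y":160,"z":-28,"rx":0,"ry":-15,"rz":0},
    {"x":-77,"y":200,"z":-35,"rx":0,"ry":-19,"rz":0},
    {"x":-93,"y":240,"z":-42,"rx":0,"ry":-22,"rz":0},
    {"x":-108,"y":280,"z":-49,"rx":0,"ry":-26,"rz":0},
    {"x":-124,"y":320,"z":-56,"rx":0,"ry":-30,"rz":0},
    {"x":-140,"y":360,"z":-63,"rx":0,"ry":-34,"rz":0},
    {"x":-155,"y":400,"z":-70,"rx":0,"ry":-38,"rz":1},
    {"x":-170,"y":440,"z":-77,"rx":0,"ry":-42,"rz":1},
    {"x":-182,"y":470,"z":-82,"rx":0,"ry":-44,"rz":1},
    {"x":-187,"y":483,"z":-84.6,"rx":0,"ry":-44.9,"rz":1},
    {"x":-187,"y":483,"z":-84.6,"rx":0,"ry":-44.9,"rz":1},
    {"x":-187,"y":483,"z":-84.6,"rx":0,"ry":-44.9,"rz":1}
  ]
}}

```text
time: 28.1
tool_pos: [0.534, -0.2223, 0.3304]
tool_rot: [-3.14, 0.347, 0.106]
contact_force: [-0.7, 0.4, -1.6]
opening: 0.0279
grip_force: 45.0
```

```bash
python3 - <<'E'
from h import *
st(); to([.5331,-.2239,.095],6,-20)
for n in("top","scene"):
  p=read_camera(n)
  for q in("brush_tip","brush_butt"):
    for d in mark_of(p,q)[:1]: print(q,np.round(d["point"],4),round(d["confidence"],2))
E
```

```text
{'time': 28.1, 'qpos': [-0.4489, 0.5778, 1.079, -0.183, 1.7799, 1.0049], 'tool_pos': [0.534, -0.2223, 0.3304], 'tool_rot': [-3.1405, 0.3468, 0.1058], 'contact_force': [-0.6606, 0.3806, -1.6221], 'opening': 0.0279, 'grip_force': 44.9581}
shift [ 79.    1.7 221.7] turn [-0.04 -0.13  0.06]
brush_tip [ 0.3559 -0.2407  0.2728] 0.78
brush_tip [ 0.3517 -0.2354  0.2729] 0.74
brush_butt [ 0.5565 -0.2171  0.2767] 0.73
```

{"name": "arm_command", "arguments": {
  "series": [
    {"x":13,"y":0,"z":37,"rx":0,"ry":0,"rz":0},
    {"x":26,"y":1,"z":74,"rx":0,"ry":0,"rz":0},
    {"x":40,"y":1.5,"z":111,"rx":0,"ry":0,"rz":0},
    {"x":53,"y":1.5,"z":148,"rx":0,"ry":0,"rz":0},
    {"x":66,"y":1.5,"z":185,"rx":0,"ry":0,"rz":0},
    {"x":75,"y":1.5,"z":210,"rx":0,"ry":0,"rz":0},
    {"x":79,"y":1.5,"z":221.7,"rx":0,"ry":0,"rz":0},
    {"x":79,"y":1.5,"z":221.7,"rx":0,"ry":0,"rz":0},
    {"x":79,"y":1.5,"z":221.7,"rx":0,"ry":0,"rz":0}
  ]
}}

```text
time: 29.3
tool_pos: [0.5336, -0.2253, 0.0965]
tool_rot: [3.14, 0.346, 0.105]
contact_force: [-0.0, -1.0, -1.3]
opening: 0.0278
grip_force: 45.0
```

```bash
python3 - <<'E'
from h import *
st(); to([.5331,-.2239,.0795],6,-20)
E
```

```text
{'time': 29.3, 'qpos': [-0.4529, 0.7864, 1.3624, -0.1887, 1.2935, 1.0922], 'tool_pos': [0.5336, -0.2253, 0.0965], 'tool_rot': [3.1403, 0.3457, 0.1048], 'contact_force': [-0.0328, -1.0378, -1.3207], 'opening': 0.0278, 'grip_force': 44.9578}
shift [ 5.5 -1.5 16.1] turn [ 0.07 -0.19  0.  ]
```

{"name": "arm_command", "arguments": {
  "series": [
    {"x":1.5,"y":-0.5,"z":4,"rx":0,"ry":0,"rz":0},
    {"x":3,"y":-1,"z":8,"rx":0,"ry":0,"rz":0},
    {"x":4,"y":-1,"z":12,"rx":0,"ry":0,"rz":0},
    {"x":5,"y":-1,"z":14,"rx":0,"ry":0,"rz":0},
    {"x":5.5,"y":-1,"z":16,"rx":0,"ry":0,"rz":0},
    {"x":5.5,"y":-1,"z":16,"rx":0,"ry":0,"rz":0}
  ]
}}

```text
time: 29.9
tool_pos: [0.5325, -0.2242, 0.0787]
tool_rot: [3.141, 0.347, 0.105]
contact_force: [-0.7, 0.8, 1.9]
opening: 0.0278
grip_force: 45.0
```

{"name": "arm_command", "arguments": {
  "series": [
    {"x":0,"y":0,"z":0,"rx":0,"ry":0,"rz":0},
    {"x":0,"y":0,"z":0,"rx":0,"ry":0,"rz":0},
    {"x":0,"y":0,"z":0,"rx":0,"ry":0,"rz":0},
    {"x":0,"y":0,"z":0,"rx":0,"ry":0,"rz":0},
    {"x":-10,"y":0,"z":-27,"rx":0,"ry":0,"rz":0},
    {"x":-24,"y":0,"z":-65,"rx":0,"ry":0,"rz":0},
    {"x":-40,"y":0,"z":-110,"rx":0,"ry":0,"rz":0},
    {"x":-51,"y":0,"z":-141,"rx":0,"ry":0,"rz":0},
    {"x":-51,"y":0,"z":-141,"rx":0,"ry":0,"rz":0},
    {"x":-51,"y":0,"z":-141,"rx":0,"ry":0,"rz":0}
  ],
  "hand": 55
}}

```text
time: 30.9
tool_pos: [0.5326, -0.2242, 0.2288]
tool_rot: [3.141, 0.346, 0.105]
contact_force: [0.2, -0.8, -0.5]
opening: 0.0549
grip_force: 0.0
```

```bash
python3 - <<'E'
from h import *
st()
p=read_camera("scene"); cv2.imwrite("pics/s4.png",p["pixels"])
for q in("brush_tip","brush_grip","brush_butt"):
    for d in mark_of(p,q)[:1]: print(q,np.round(d["point"],4),round(d["confidence"],2))
E
```

```text
{'time': 30.9, 'qpos': [-0.452, 0.6421, 1.244, -0.1809, 1.5524, 1.0444], 'tool_pos': [0.5326, -0.2242, 0.2288], 'tool_rot': [3.1407, 0.346, 0.1047], 'contact_force': [0.2267, -0.8043, -0.4904], 'opening': 0.0549, 'grip_force': 0.0}
brush_tip [ 0.3506 -0.2376  0.0199] 0.86
brush_grip [ 0.5138 -0.2276  0.0224] 0.77
brush_butt [ 0.5521 -0.2203  0.0231] 0.72
```

View pics/s4.png

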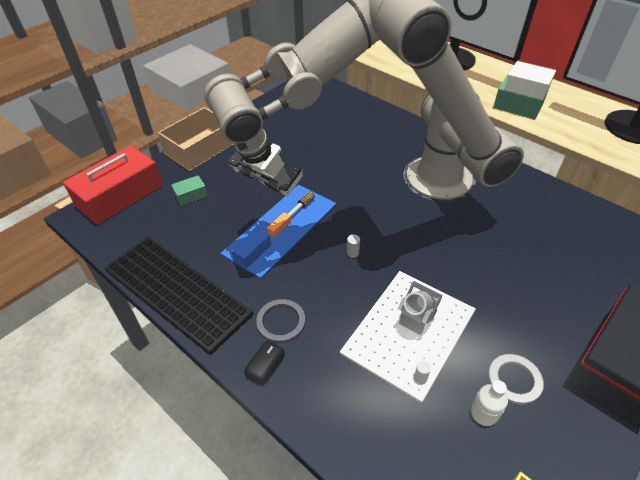

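The brush lies flat on the rack, from (275,230) to (308,198). The bystanders have not moved and the gripper is clear, so I hand in.

```bash
python3 -c "
from cell import *
print(hand_in())"
```

```text
the job is handed in; nothing more can be done
None
```

I handed the job in at about 31 s: the brush touched the cup bottom three times with about 9–10 N each, the head was drawn back up to the mouth between strokes, and the brush now lies flat on the blue rack with nothing else moved.

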